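# Take down the twine stand and hold up its spindle

## Task

Take the twine stand apart so its spindle can be wiped: slide the reel of twine straight up off the upright spindle while the spindle stays in its foot, and stand the reel upright in the middle of the saucer. Then draw the spindle out of the foot, turn it over until it lies nearly level (up to 30 degrees off level will do) and finish while still holding it there, still, with all of it at least 10 cm above the worktop. Leave the other things on the worktop where they are.

Things in the scene. Friction and masses are not known exactly. Their poses are not given: they have to be found in the camera images.
- stand: the foot of the twine stand: a round turned-wood disc, 100 mm across, 30 mm high, fixed to the worktop, with a round blind hole of about 16 mm width (the pin stands loosely in it) and 24 mm depth in the middle of its top. Origin at the centre of its underside, z up; it stands somewhere on the left or on the right of the worktop in front of the robot, and the saucer on the other side; wall cabinets hang behind, from x = 0.58 m on and 0.49 m above the worktop
- spindle: loose wooden spindle, 113 mm long, about 60 g, standing upright in the hole of the foot. Origin at the centre of its lower end; z runs along it to its top. From the lower end: a pin 14 mm thick and 22 mm long (in the hole), a round collar 44 mm across and 6 mm thick (22 to 28 mm, its underside lies on top of the foot), then a plain round shaft 14 mm thick up to 113 mm. Seated, its origin is 8 mm above the worktop, the collar's top 36 mm and the spindle's top 121 mm above it
- spindle_foot (a point): centre of the spindle's lower end (the pin's end)
- spindle_top (a point): centre of the spindle's upper end, 113 mm from the lower end
- reel: reel of pale kitchen twine wound on a card tube: a stiff ring-shaped cylinder 54 mm in diameter and 70 mm high with a 21 mm hole right through, about 80 g, threaded on the spindle and resting on its collar, so that the top 15 mm of the spindle stands out of it. Origin at the centre of its underside, z along its axis (upright at the start); it must rise 85 mm to come off the spindle
- saucer: white round saucer, 144 mm across, 18 mm high at the rim, loose (195 g), lying on the worktop. Origin at the centre of its underside; its flat middle, some 80 mm across, is 9 mm above the worktop
- lemon: a bystander: lemon, 78 x 55 x 56 mm high, loose, origin at its underside
- salt_shaker: a bystander: salt shaker, 44 mm across, 90 mm high, loose, origin at the centre of its underside
- mug: a bystander: mug with a handle, 82 x 117 x 94 mm high, loose, origin at the middle of its underside
- teaspoon: a bystander: teaspoon, 132 x 26 x 9 mm, lying loose, origin at the middle of its underside
Things that resemble listed ones, but are neither listed nor needed, are in the scene too. Leave any green or pink look-alike of the reel alone.

How it is judged (in metres and radians):
On the way, in this order (a step that is already met when the one before it is completed fails the run):
1. the reel stands released on the saucer while the spindle is still in its foot (horizontal distance between reel and saucer below 0.025 m and z of reel in the frame of saucer below 0.015 m and angle between each of reel, spindle's own z axis and vertical below 0.15 rad and contact force between the fingers and reel below 0.1 N and linear speed of reel below 0.03 m/s and z of spindle in the frame of stand below 0.014 m), for 0.2 s.
2. the spindle is drawn right out of the foot, held by the gripper (z of spindle in the frame of stand above 0.04 m and contact force between the fingers and spindle above 1 N and contact force between spindle and stand below 0.1 N), for 0.1 s.
At the end, for the whole second after the job is handed in: Spindle held still by the gripper, both ends over 100 mm above the worktop, axis within 31 degrees of level, touching neither foot nor reel; reel released, upright within 8 degrees, at rest on the flat of the saucer, its centre within 25 mm of the centre of the saucer (height (world z) of each of spindle_foot, spindle_top above 0.1 m and angle between spindle's own z axis and vertical between 1.03 and 2.11 rad and contact force between the fingers and spindle above 1 N and contact force between spindle and stand below 0.1 N and contact force between each of spindle, the fingers and reel below 0.1 N and linear speed of each of spindle, reel below 0.03 m/s and angular speed of spindle below 0.2 rad/s and horizontal distance between reel and saucer below 0.025 m and z of reel in the frame of saucer below 0.015 m and angle between reel's own z axis and vertical below 0.15 rad); the arm keeps its last pose, push and grip.
It fails at once if the lemon is moved by more than 30 mm (distance of lemon from where it was at the start of the episode above 0.03 m).
It fails at once if the salt shaker is moved by more than 30 mm (distance of salt_shaker from where it was at the start of the episode above 0.03 m).
It fails at once if the mug is moved by more than 30 mm (distance of mug from where it was at the start of the episode above 0.03 m).
It fails at once if the teaspoon is moved by more than 30 mm (distance of teaspoon from where it was at the start of the episode above 0.03 m).
It also fails if it takes over 50 s, if anything falls off the work surface, if the arm or the gripper's body presses on something with over 40 N, if the wrist force passes 120 N, or if a joint passes its speed limit or range.

## Robot

A 6-joint arm with a two-finger parallel gripper is mounted at the origin on a cart in front of the work surface, level with it; the furniture and walls round the work are solid. World frame = base frame: x ahead of the robot, y to its left, z up, the work surface at z = 0. Lengths are in mm, angles in degrees, forces in N, time in s.
With the tool pointing down it reaches from about 350 to 875 mm from the base axis. Payload 15.5 kg.
Tool frame: the origin (TCP) lies on the centre line of the jaws, within the pads' length; the fingertips stand 8 mm ahead of it and the grasp point (between the pads) lies 11 mm behind it; z points along the fingers, y is the line along which they close (so a half turn about z gives the same grasp; the last joint's range is limited). The gripper opens to 85 mm and grips with 20 to 120 N. Pads are 22 mm wide; open, the fingers measure 114 mm over their backs; the gripper's body (76 mm by 85 mm) begins 54 mm behind the grasp point. The pads swing forward as they close: fully open they stand 13 mm farther back than shut.
Start: joints at [60.418, 28.281, 77.091, -0, 74.628, -5.472], TCP at [255.302, 570.48, 239.277] pointing down, gripper open.
Joint ranges: [-166.48, 166.48], [-47.26, 123.95], [12.59, 153.08], [-70.14, 250.14], [6.76, 159.57], [-176.63, 176.63]. Speed limits (degrees/s): [108.29, 108.29, 147.25, 172.46, 172.46, 172.46].

## Interface

Orientations are given as a 3x3 rotation matrix whose columns are the frame's x, y, z axes.
In Python, from rig import * gives the robot as it stands.
- The arm moves only by the tool send_rows, never from a script. Its argument "moves" is a list of rows, each a list of 3 entries, a list of its own where there are three numbers: the shift along the world's x, y, z in mm, then the turn, a rotation vector about the world's x, y, z in degrees, then the gripper command: -1 is shut, 1 is fully open, values between are in proportion. A call has 1 to 20 rows; each row shifts and turns the commanded pose from where the row before left it; what a row does not reach is not made up. A row lasts 1/8 s, in which the tool goes at most 62.5 mm and 10.7 degrees, less where a joint would pass 70% of its speed; a pose out of reach is approached as far as the arm can. A call with a gripper value outside its range is refused whole. The fingers move at their own pace and stop on an object; "squeeze" is the grip in N (left out, the last holds). Time passes only in rows, so rows that do not move let the fingers close. It gives the time, the measured TCP pose, the force, the opening and the grip force at its end, in the units of the state.
- read_state(): the state, without advancing time (a new reading comes with each control period).
- capture(name): name is "scene" or "side" or "wrist"; returns a dict with "img" (384x512x3 uint8, red, green, blue), "depth" (384x512 float32, mm along the optical axis (not along the pixel's ray), 0 where there is no reading), "intrinsics" (3x3 intrinsics, pixels), "R" (3x3) and "t" (3): a world point X has camera coordinates R X + t. Camera axes: x right, y down, z forward; pixel columns grow to the right and rows downward; lengths in mm; the calibration is good to about 2 mm. A picture is of the moment at which its call begins.
- close_job(): hands the job in; it is judged then, once.
The state is a dict: "t": time; "joint_pos": joint angles; "joint_velocities": joint speeds; "tau": joint torques, N m; "eef_pos": TCP position; "tool_rot": TCP orientation; "ft_force": force on the tool from outside, world axes, zero at the start; "moment": the same for the moment, N m; "width": finger opening in mm; "grip_force": force on a finger pad.
Only numpy, scipy, OpenCV 4.12 (cv2) and the standard library are available. Lean on these libraries where they do the work, as an engineer would, in place of code of your own. Each camera call takes 0.05 s, during which the arm holds its last target. There are 200 camera calls.

## Working session

There is one attempt and no reset: what is moved stays moved. The work goes in short steps, Python scripts to look and compute and a tool call to move; the robot and the scene stay as the last step left them, time stands still between calls to the robot, and variables do not carry over. Pictures are saved under pics/ and viewed, at most 10 in all, crops included, and the job is handed in when it is done.

Besides the shell and the picture viewer there is one more tool, called after ">>>" as name([rows], argument=value, ...), one row to a line, values as JSON. send_rows: Moves the arm, as the interface text tells. Its arguments: {"type":"object","properties":{"moves":{"type":"array"},"squeeze":{"type":"number"}},"required":["moves"]}

```bash
ls; mkdir -p pics; python3 - <<'E'
from rig import *
import cv2,numpy as np
s=read_state();print({k:np.round(s[k],2).tolist() for k in s})
a=[]
for n in ("scene","side","wrist"):
    c=capture(n);np.savez(f"{n}0.npz",**c);print(n,np.round(c["intrinsics"],1).tolist(),np.round(c["R"],3).tolist(),np.round(c["t"],1).tolist(),np.round(-c["R"].T@c["t"]))
    cv2.imwrite(f"pics/{n}0.png",c["img"][:,:,::-1])
E
```

```text
pics
{'t': 0.0, 'joint_pos': [60.42, 28.31, 77.13, -0.0, 74.63, -5.47], 'joint_velocities': [-0.01, 0.07, -0.1, -0.08, 0.01, -0.05], 'tau': [-0.0, -88.22, -38.39, -0.0, 0.01, 0.0], 'eef_pos': [255.13, 570.16, 238.72], 'tool_rot': [[-0.91, 0.41, -0.0], [0.41, 0.91, -0.0], [0.0, -0.0, -1.0]], 'ft_force': [0.48, 0.13, 0.49], 'moment': [-0.03, 0.05, -0.04], 'grip_force': 0.0, 'width': 85.62}
scene [[449.2, 0.0, 260.2], [0.0, 449.2, 198.9], [0.0, 0.0, 1.0]] [[0.902, -0.432, -0.017], [-0.306, -0.611, -0.73], [0.305, 0.663, -0.683]] [-400.3, 223.0, 1176.7] [  70. -817.  960.]
side [[377.4, 0.0, 262.6], [0.0, 377.4, 190.7], [0.0, 0.0, 1.0]] [[0.825, -0.564, 0.021], [-0.34, -0.526, -0.779], [0.451, 0.636, -0.626]] [-412.6, 212.5, 918.3] [  -1. -705.  749.]
wrist [[270.9, 0.0, 255.3], [0.0, 270.9, 191.2], [0.0, 0.0, 1.0]] [[0.408, 0.913, -0.002], [0.87, -0.388, 0.304], [0.277, -0.126, -0.953]] [-624.2, -40.7, 381.1] [184. 602. 374.]
```

View pics/scene0.png

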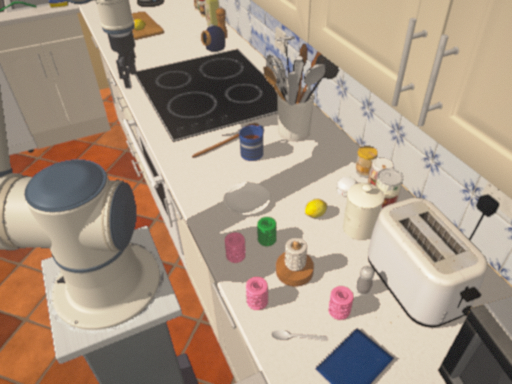

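View pics/side0.png

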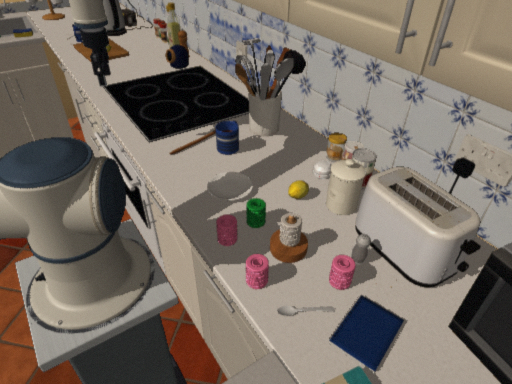

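The scene view shows the foot with its reel at about (295,262), and the saucer at about (247,197). Pink reels are at (235,247), (257,292) and (341,302), and a green one at (267,231). The side view agrees, with the foot at (289,243) and the saucer at (232,186). Next I'll measure from depth and rays.

```bash
cat > h.py <<'E'
import numpy as np,cv2
def load(n): return dict(np.load(n+".npz"))
def cloud(c):
    v,u=np.mgrid[0:384,0:512].astype(float);K=c["intrinsics"];d=c["depth"]
    p=np.stack([(u-K[0,2])/K[0,0]*d,(v-K[1,2])/K[1,1]*d,d],-1)
    return np.where(d[...,None]>0,(p-c["t"])@c["R"],np.nan)
def ray(c,uv):
    K=c["intrinsics"];d=c["R"].T@np.linalg.solve(K,[uv[0],uv[1],1.]);return -c["R"].T@c["t"],d/np.linalg.norm(d)
def onplane(c,uv,z):
    o,d=ray(c,uv);return o+d*(z-o[2])/d[2]
def tri(cs,uvs):
    A=0;b=0
    for c,uv in zip(cs,uvs):
        o,d=ray(c,uv);P=np.eye(3)-np.outer(d,d);A=A+P;b=b+P@o
    return np.linalg.solve(A,b)
def proj(c,X):
    q=c["intrinsics"]@(c["R"]@np.asarray(X,float)+c["t"]);return q[:2]/q[2]
E
python3 - <<'E'
from h import *
tiles=[]
for n,box in (("scene0",(210,160,410,310)),("side0",(195,150,395,300))):
    c=load(n);P=cloud(c);hsv=cv2.cvtColor(c["img"],cv2.COLOR_RGB2HSV)
    x0,y0,x1,y1=box
    m=(hsv[...,0]<18)&(hsv[...,1]>110)&(hsv[...,2]>60);M=np.zeros_like(m);M[y0:y1,x0:x1]=m[y0:y1,x0:x1]
    k,l,st,ce=cv2.connectedComponentsWithStats(M.astype(np.uint8))
    for i in range(1,k):
        if st[i,4]>60:
            q=P[l==i];print(n,'brown',st[i],np.round(ce[i]),np.round(np.nanmedian(q,0)),np.round(np.nanpercentile(q,[2,98],axis=0)).tolist())
    # table plane
    reg=P[y0:y1,x0:x1].reshape(-1,3);z=reg[:,2];print('table z median',np.nanmedian(z[abs(z)<15]),np.nanstd(z[abs(z)<6]))
    im=cv2.resize(c["img"][y0:y1,x0:x1],None,fx=3.9,fy=3.9,interpolation=cv2.INTER_CUBIC)[:,:,::-1]
    cv2.imwrite(f"pics/crop_{n}.png",im)
E
```

```text
scene0 brown [357 160  14  14 114] [364. 167.] [840.  56.  39.] [[831.0, 46.0, 21.0], [855.0, 82.0, 70.0]]
scene0 brown [382 197  14   9  63] [389. 201.] [ 815. -105.   43.] [[803.0, -110.0, 26.0], [833.0, -97.0, 55.0]]
scene0 brown [276 253  37  33 670] [293. 272.] [ 436. -206.   32.] [[409.0, -230.0, 8.0], [498.0, -143.0, 36.0]]
table z median 2.8814734064607856 1.7930875070653958
side0 brown [327 150  16  10 122] [335. 154.] [839.  53.  33.] [[829.0, 26.0, 14.0], [863.0, 83.0, 50.0]]
side0 brown [270 230  38  33 700] [287. 248.] [ 433. -206.   29.] [[407.0, -232.0, 3.0], [496.0, -143.0, 33.0]]
table z median 0.41513513168103483 1.4859425838936418
```

View pics/crop_scene0.png

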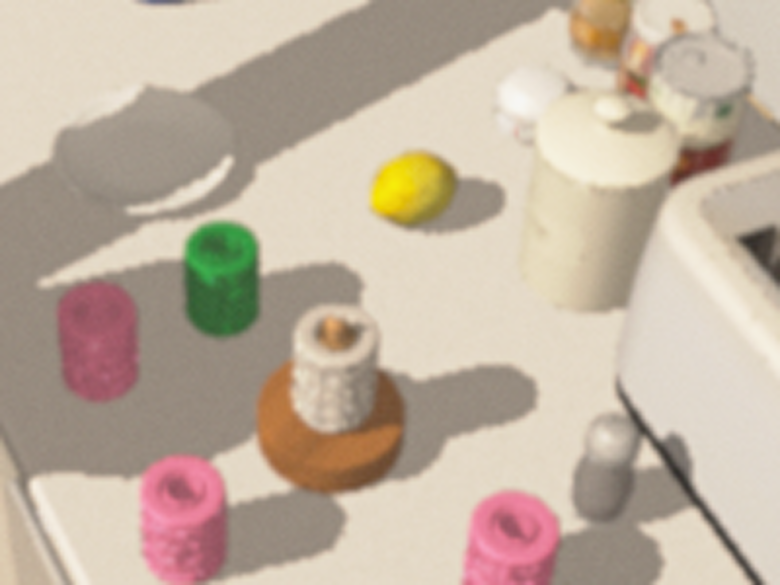

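The crop is scaled 3.9× from (210,160). It shows the spindle top at crop (335,330), which is scene (296,245). The saucer is centred near crop (145,150), and the lemon, green reel, pink reels and shaker are clear. Now the plan-view fits.

```bash
python3 - <<'E'
from h import *
from scipy.optimize import least_squares
def circ(p,r):
    return least_squares(lambda c:np.hypot(*(p-c).T)-r,p.mean(0),loss='soft_l1',f_scale=2).x
C={n:load(n) for n in("scene0","side0")}
E={}
for n,c in C.items():
    P=cloud(c);x,y,z=P.transpose(2,0,1)
    b=z[(abs(z)<12)&(x>350)&(x<650)&(y>-150)&(y<0)];
    # saucer blob
    S=(z>7)&(z<26)&(x>380)&(x<680)&(y>-60)&(y<200)
    k,l,st,ce=cv2.connectedComponentsWithStats(S.astype(np.uint8));
    for i in range(1,k):
        if st[i,4]>150:
            q=P[l==i];print(n,'blob',np.round(ce[i]),st[i,4],np.round(np.percentile(q,[1,50,99],axis=0)).tolist())
    # reel top & spindle
    T=(z>95)&(z<115)&(np.hypot(x-455,y+190)<60); q=P[T];print('reeltop',len(q),np.round(q.mean(0),1), np.round(np.percentile(q[:,2],[10,50,90]),1))
    T=(z>113)&(z<140)&(np.hypot(x-455,y+190)<60); q=P[T];print('spindle',len(q),np.round(q.mean(0),1) if len(q) else '')
    hsv=cv2.cvtColor(c["img"],cv2.COLOR_RGB2HSV)
    m=((hsv[...,0]<18)&(hsv[...,1]>110)&(hsv[...,2]>60)&(np.hypot(x-455,y+190)<75)&(z<45)&(z>-5)).astype(np.uint8)
    ct=max(cv2.findContours(m,0,cv2.CHAIN_APPROX_NONE)[0],key=cv2.contourArea)[:,0].astype(float)
    pl=np.array([onplane(c,u,30)[:2] for u in ct]);E[n]=pl
    hu=P[m>0];print('foot height pct',np.round(np.percentile(hu[:,2],[5,50,75,95]),1))
    top=hu[hu[:,2]>np.percentile(hu[:,2],50)-3]; print('top z', np.round(np.median(top[:,2]),1), 'extent',np.round(np.percentile(top,[1,99],axis=0)[:,:2]).tolist())
    m8=(m>0)&(z>95); mm=((hsv[...,0]<22)&(hsv[...,1]>70)&(np.hypot(x-455,y+190)<40)&(z>95)); vv,uu=np.where(mm); print('spindle px',len(uu),uu.mean() if len(uu) else 0,vv.mean() if len(uu) else 0)
    for nm,lo,hi,s in(('pink',150,179,70),('green',45,85,90),('yellow',22,34,140),('blue',105,125,80)):
        mk=((hsv[...,0]>=lo)&(hsv[...,0]<=hi)&(hsv[...,1]>s)&(z>3)&(z<150)&(x>250)&(x<800)&(y>-500)&(y<350)).astype(np.uint8)
        k,l,st,ce=cv2.connectedComponentsWithStats(mk)
        for i in range(1,k):
            if st[i,4]>100: q=P[l==i];print(nm,np.round(ce[i]),np.round(np.percentile(q,[3,97],axis=0)).tolist())
E
```

```text
scene0 blob [247. 197.] 1189 [[389.0, 53.0, 8.0], [459.0, 126.0, 14.0], [524.0, 190.0, 24.0]]
reeltop 315 [ 456.2 -185.8  106.2] [100.  107.1 110.2]
spindle 24 [ 455.3 -185.1  118.6]
foot height pct [10.  31.5 33.2 35. ]
top z 32.5 extent [[410.0, -230.0], [501.0, -139.0]]
spindle px 70 295.57142857142856 245.24285714285713
pink [235. 247.] [[313.0, -90.0, 9.0], [358.0, -46.0, 74.0]]
pink [257. 293.] [[303.0, -250.0, 10.0], [348.0, -203.0, 74.0]]
pink [340. 302.] [[471.0, -362.0, 10.0], [516.0, -317.0, 74.0]]
green [266. 231.] [[416.0, -75.0, 12.0], [459.0, -33.0, 75.0]]
yellow [315. 208.] [[582.0, -50.0, 25.0], [633.0, -14.0, 58.0]]
blue [353. 359.] [[380.0, -497.0, 10.0], [518.0, -417.0, 16.0]]
side0 blob [230. 185.] 996 [[387.0, 50.0, 7.0], [458.0, 124.0, 12.0], [523.0, 186.0, 20.0]]
reeltop 285 [ 454.  -188.1  104.6] [ 98.7 105.5 107.8]
spindle 19 [ 454.  -186.7  117.7]
foot height pct [ 6.8 29.3 30.6 32.2]
top z 30.1 extent [[408.0, -232.0], [501.0, -138.0]]
spindle px 75 290.8 219.48
pink [226. 230.] [[312.0, -92.0, 8.0], [357.0, -48.0, 72.0]]
pink [257. 271.] [[301.0, -252.0, 7.0], [347.0, -206.0, 72.0]]
pink [342. 272.] [[470.0, -365.0, 7.0], [515.0, -319.0, 71.0]]
green [256. 213.] [[414.0, -77.0, 7.0], [457.0, -34.0, 72.0]]
yellow [298. 189.] [[580.0, -51.0, 19.0], [630.0, -14.0, 55.0]]
blue [228. 132.] [[528.0, 287.0, 67.0], [607.0, 348.0, 95.0]]
blue [227. 147.] [[528.0, 287.0, 6.0], [588.0, 323.0, 53.0]]
blue [363. 327.] [[378.0, -498.0, 9.0], [518.0, -418.0, 14.0]]
```

The fits put the foot at about (455,-185) and the saucer at about (456,120). Top heights match too: foot 31, reel 106 and spindle 118, against 30, 106 and 121 given. I'll refine with the wrist camera, passing the saucer first.

>>> send_rows([
  [[16, -43, 2], [0, 0, 0], 1],
  [[16, -43, 2], [0, 0, 0], 1],
  [[16, -43, 2], [0, 0, 0], 1],
  [[16, -43, 2], [0, 0, 0], 1],
  [[16, -43, 2], [0, 0, 0], 1],
  [[16, -43, 2], [0, 0, 0], 1],
  [[16, -43, 2], [0, 0, 0], 1],
  [[16, -43, 2], [0, 0, 0], 1],
  [[16, -43, 2], [0, 0, 0], 1],
  [[16, -43, 2], [0, 0, 0], 1],
  [[0, 0, 0], [0, 0, 0], 1],
  [[0, 0, 0], [0, 0, 0], 1],
])

```text
t: 1.65
eef_pos: [415.1, 140.6, 259.2]
tool_rot: [[-0.912, 0.409, -0.0], [0.409, 0.912, 0.0], [0.0, -0.0, -1.0]]
ft_force: [0.2, 0.0, 0.4]
width: 85.3
grip_force: 0.0
```

```bash
python3 - <<'E'
from rig import *
import cv2,numpy as np
s=read_state();print(s["t"],np.round(s["eef_pos"],1),np.round(s["joint_pos"],1),np.round(s["tool_rot"],2).tolist())
c=capture("wrist");np.savez("wrist1.npz",**c);cv2.imwrite("pics/wrist1.png",c["img"][:,:,::-1])
E
```

```text
1.65 [415.1 140.6 259.2] [ 10.9  11.9 100.3   0.   67.9 -55. ] [[-0.91, 0.41, -0.0], [0.41, 0.91, 0.0], [0.0, -0.0, -1.0]]
```

>>> send_rows([
  [[-1, -40, 4], [0, 0, 0], 1],
  [[-1, -40, 4], [0, 0, 0], 1],
  [[-1, -40, 4], [0, 0, 0], 1],
  [[-1, -40, 4], [0, 0, 0], 1],
  [[-1, -40, 4], [0, 0, 0], 1],
  [[-1, -40, 4], [0, 0, 0], 1],
  [[-1, -40, 4], [0, 0, 0], 1],
  [[0, -20, 4], [0, 0, 0], 1],
  [[0, 0, 0], [0, 0, 0], 1],
  [[0, 0, 0], [0, 0, 0], 1],
])

```text
t: 2.95
eef_pos: [408.3, -158.3, 291.0]
tool_rot: [[-0.913, 0.407, -0.0], [0.407, 0.913, 0.001], [0.001, 0.0, -1.0]]
ft_force: [0.7, 0.5, 0.7]
width: 85.6
grip_force: 0.0
```

```bash
python3 - <<'E'
from rig import *
import cv2,numpy as np
s=read_state();print(s["t"],np.round(s["eef_pos"],1),np.round(s["joint_pos"],1))
c=capture("wrist");np.savez("wrist2.npz",**c)
d=np.load("wrist1.npz")["img"]
cv2.imwrite("pics/wrist12.png",cv2.resize(np.hstack([d,c["img"]])[:,:,::-1],(800,300),interpolation=cv2.INTER_AREA))
E
```

```text
2.95 [ 408.3 -158.3  291. ] [-29.    9.8  97.4   0.   72.8 -95. ]
```

View pics/wrist12.png

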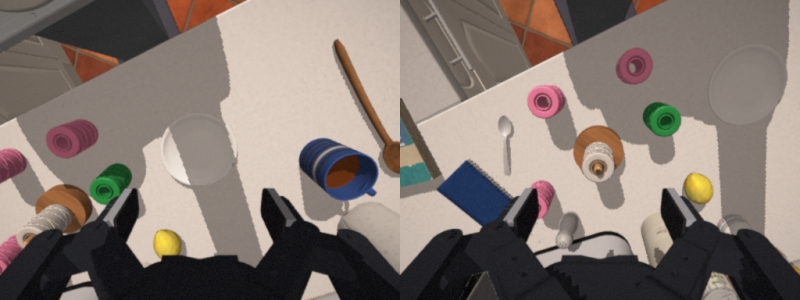

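The left tile (wrist1) shows the saucer near px (255,192). The right tile (wrist2) shows the foot near px (252,190), with the spindle tip at about px (253,220), in the clear. Now I'll refine the fits and triangulate across views.

```bash
python3 - <<'E'
from h import *
from scipy.optimize import least_squares
def fitc(p,r):
    f=least_squares(lambda c:np.hypot(*(p-c).T)-r,p.mean(0),loss='soft_l1',f_scale=1.5);return f.x
c=load("wrist1");P=cloud(c);x,y,z=P.transpose(2,0,1)
near=np.hypot(x-456,y-120)
t=z[(near>85)&(near<120)];print('table',np.nanmedian(t))
q=P[(near<25)];print('mid z',np.nanmedian(q[:,2]))
m=((near<85)&(z>np.nanmedian(t)+5)).astype(np.uint8)
k,l,st,ce=cv2.connectedComponentsWithStats(m);i=1+st[1:,4].argmax();m=(l==i)
ct=max(cv2.findContours(m.astype(np.uint8),0,cv2.CHAIN_APPROX_NONE)[0],key=cv2.contourArea)[:,0]
q=P[ct[:,1],ct[:,0]];f=least_squares(lambda c:np.hypot(*(q[:,:2]-c[:2]).T)-c[2],[456,120,70],loss='soft_l1',f_scale=1.5);print('saucer wrist',f.x,np.abs(f.fun).mean(), 'rim z',np.percentile(P[m][:,2],95))
# spindle tip in 3 views + foot
cs=[];uv=[]
for n in("scene0","side0","wrist2"):
    c=load(n);P=cloud(c);x,y,z=P.transpose(2,0,1);r=np.hypot(x-455,y+185);hsv=cv2.cvtColor(c["img"],cv2.COLOR_RGB2HSV)
    br=(hsv[...,0]<22)&(hsv[...,1]>70)
    tip=br&(r<20)&(z>113);q=P[tip];v,u=np.where(tip);cs.append(c);uv.append((u.mean(),v.mean()));print(n,'tip',len(u),uv[-1],np.round(np.median(q,0),1), 'zmax',np.round(np.percentile(q[:,2],90),1))
    rt=~br&(r<35)&(z>98)&(z<112);q=P[rt];print('  reel top',len(q),np.round((np.percentile(q,[2,98],axis=0)).mean(0),1), np.round(np.median(q[:,2]),1))
    fm=((hsv[...,0]<18)&(hsv[...,1]>110)&(r<75)&(z<42)&(z>22)).astype(np.uint8)
    ct=max(cv2.findContours(fm,0,cv2.CHAIN_APPROX_NONE)[0],key=cv2.contourArea)[:,0]
    q=P[ct[:,1],ct[:,0],:2];q=q[np.hypot(*(q-[455,-185]).T)>40];print('  foot',len(q),np.round(fitc(q,50),1),'z',np.round(np.median(P[fm>0][:,2]),1))
print('tri scene/wrist',tri([cs[0],cs[2]],[uv[0],uv[2]]),'all',tri(cs,uv))
E
```

```text
table 1.329319567705287
mid z 9.247959413244427
saucer wrist [699.18858777  10.39412891 324.01202408] 7.335132339620167 rim z 347.19467721595424
scene0 tip 21 (np.float64(295.9047619047619), np.float64(243.38095238095238)) [ 454.6 -185.7  119.5] zmax 123.2
  reel top 243 [ 457.3 -182.9  104.9] 107.2
  foot 81 [ 457.3 -180.7] z 32.1
side0 tip 18 (np.float64(290.8333333333333), np.float64(217.11111111111111)) [ 453.5 -187.5  117.5] zmax 120.5
  reel top 201 [ 457.1 -185.   103.6] 105.7
  foot 79 [ 456.1 -183.5] z 30.0
wrist2 tip 74 (np.float64(253.05405405405406), np.float64(216.45945945945945)) [ 454.5 -182.   119.2] zmax 121.3
  reel top 1009 [ 457.8 -183.   104.1] 106.3
  foot 144 [ 457.8 -183.5] z 30.8
tri scene/wrist [ 456.72892075 -182.99749817  115.81829873] all [ 456.93331296 -183.03781179  114.34569383]
```

The stand axis is (457,-183.5), with all views agreeing and heights matching the text. The saucer mask needs an upper height bound, so I'll fix that.

```bash
python3 - <<'E'
from h import *
from scipy.optimize import least_squares
for n in("wrist1","wrist2","scene0","side0"):
    c=load(n);P=cloud(c);x,y,z=P.transpose(2,0,1);near=np.hypot(x-456,y-120)
    t=np.nanmedian(z[(near>85)&(near<110)&(abs(z)<12)])
    m=((near<80)&(z>t+5)&(z<30)).astype(np.uint8)
    k,l,st,ce=cv2.connectedComponentsWithStats(m);m=(l==1+st[1:,4].argmax())
    ct=max(cv2.findContours(m.astype(np.uint8),0,cv2.CHAIN_APPROX_NONE)[0],key=cv2.contourArea)[:,0]
    q=P[ct[:,1],ct[:,0]];f=least_squares(lambda c:np.hypot(*(q[:,:2]-c[:2]).T)-c[2],[456,120,70],loss='soft_l1',f_scale=1.5)
    print(n,np.round(f.x,1),np.abs(f.fun).mean().round(2),'rim z',np.percentile(P[m][:,2],95).round(1),'mid',np.nanmedian(z[near<25]).round(1))
E
```

```text
wrist1 [456.6 119.9  71.2] 0.45 rim z 18.4 mid 9.2
wrist2 [456.4 119.1  71.3] 0.5 rim z 18.2 mid 8.9
scene0 [456.8 121.6  70.7] 1.54 rim z 21.6 mid 11.6
side0 [455.1 118.7  70.5] 1.19 rim z 18.6 mid 9.0
```

Saucer centre is (456.5,119.7), rim 18 and middle 9. Now over the reel and down to TCP z 74, which puts the pads around z 85 on the reel (36 to 106).

>>> send_rows([
  [[24, -12, 0], [0, 0, 0], 1],
  [[24.5, -13, 0], [0, 0, 0], 1],
  [[0, 0, -30], [0, 0, 0], 1],
  [[0, 0, -30], [0, 0, 0], 1],
  [[0, 0, -30], [0, 0, 0], 1],
  [[0, 0, -30], [0, 0, 0], 1],
  [[0, 0, 0], [0, 0, 0], 1],
  [[0, 0, 0], [0, 0, 0], 1],
])

```text
t: 4.0
eef_pos: [457.3, -184.2, 172.2]
tool_rot: [[-0.913, 0.408, 0.001], [0.408, 0.913, -0.0], [-0.001, -0.0, -1.0]]
ft_force: [0.3, 0.3, 0.8]
width: 85.2
grip_force: 0.0
```

>>> send_rows([
  [[0, 0.5, -25], [0, 0, 0], 1],
  [[0, 0, -25], [0, 0, 0], 1],
  [[0, 0, -25], [0, 0, 0], 1],
  [[0, 0, -22], [0, 0, 0], 1],
  [[0, 0, 0], [0, 0, 0], 1],
  [[0, 0, 0], [0, 0, 0], 0.5],
  [[0, 0, 0], [0, 0, 0], 0],
  [[0, 0, 0], [0, 0, 0], -0.5],
  [[0, 0, 0], [0, 0, 0], -1],
  [[0, 0, 0], [0, 0, 0], -1],
  [[0, 0, 0], [0, 0, 0], -1],
  [[0, 0, 0], [0, 0, 0], -1],
  [[0, 0, 0], [0, 0, 0], -1],
], squeeze=30)

```text
t: 5.62
eef_pos: [457.5, -184.3, 75.5]
tool_rot: [[-0.913, 0.408, 0.002], [0.408, 0.913, -0.001], [-0.002, -0.0, -1.0]]
ft_force: [-1.1, 1.2, 11.2]
width: 48.4
grip_force: 29.2
```

Width 48.4 is less than 54, so I'll lift a little and check.

>>> send_rows([
  [[0, 0, 5], [0, 0, 0], -1],
  [[0, 0, 5], [0, 0, 0], -1],
  [[0, 0, 10], [0, 0, 0], -1],
  [[0, 0, 10], [0, 0, 0], -1],
  [[0, 0, 0], [0, 0, 0], -1],
  [[0, 0, 0], [0, 0, 0], -1],
])

```text
t: 6.38
eef_pos: [456.8, -184.0, 104.3]
tool_rot: [[-0.913, 0.408, 0.0], [0.408, 0.913, -0.0], [-0.0, -0.0, -1.0]]
ft_force: [-0.3, -0.0, -0.0]
width: 48.4
grip_force: 31.2
```

```bash
python3 - <<'E'
from rig import *
import cv2,numpy as np
a=[]
for n,(u,v,w,h) in (("scene",(240,180,100,120)),("side",(235,160,100,120)),("wrist",(156,130,200,240))):
    c=capture(n);np.savez(f"{n}3.npz",**c);a.append(cv2.resize(c["img"][v:v+h,u:u+w],(260,312),interpolation=cv2.INTER_CUBIC))
cv2.imwrite("pics/lift3.png",np.hstack(a)[:,:,::-1])
E
```

```text
(no output)
```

View pics/lift3.png

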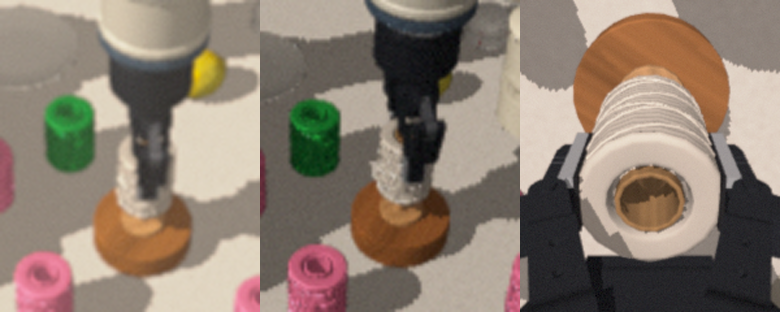

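The reel has risen about 29 mm while the collar stays on the foot, and the force is near zero. Next I'll lift it clear and carry it over the saucer.

>>> send_rows([
  [[0, 0, 15], [0, 0, 0], -1],
  [[0, 0, 15], [0, 0, 0], -1],
  [[0, 0, 15], [0, 0, 0], -1],
  [[0, 0, 15], [0, 0, 0], -1],
  [[0, 0, 15], [0, 0, 0], -1],
  [[0, 0, 5], [0, 0, 0], -1],
  [[0, 0, 0], [0, 0, 0], -1],
])

```text
t: 7.4
eef_pos: [456.8, -184.0, 184.1]
tool_rot: [[-0.913, 0.409, -0.0], [0.409, 0.913, -0.0], [0.0, -0.0, -1.0]]
ft_force: [0.6, -0.4, -1.0]
width: 48.6
grip_force: 31.3
```

```bash
python3 - <<'E'
from rig import *
from h import *
s=read_state();print(np.round(s["eef_pos"],1),np.round(s["ft_force"],1))
a=[]
for n in("scene","side"):
    c=capture(n);np.savez(f"{n}4.npz",**c);P=cloud(c);x,y,z=P.transpose(2,0,1);hsv=cv2.cvtColor(c["img"],cv2.COLOR_RGB2HSV)
    q=P[(np.hypot(x-457,y+184)<30)&(z>36)];print(n,np.round(np.percentile(q[:,2],np.arange(0,101,10))))
    m=(hsv[...,0]<22)&(hsv[...,1]>70)&(np.hypot(x-457,y+184)<20)&(z>45)&(z<130);q=P[m]
    if len(q):print(' shaft',len(q),np.round(np.median(q,0)),np.round(np.percentile(q[:,2],[5,95])))
E
```

```text
[ 456.8 -184.   184.1] [ 0.6 -0.4 -1. ]
scene [ 36.  41. 117. 166. 191. 216. 279. 560. 563. 564. 566.]
 shaft 101 [ 454. -186.   85.] [ 51. 118.]
side [ 36.  62. 148. 163. 181. 209. 217. 275. 558. 562. 563.]
 shaft 126 [ 452. -188.   85.] [ 48. 119.]
```

The spindle stands (shaft visible to z 119) and the reel is clear. Over to the saucer.

>>> send_rows([
  [[0, 20, 0], [0, 0, 0], -1],
  [[0, 35, 0], [0, 0, 0], -1],
  [[0, 40, 0], [0, 0, 0], -1],
  [[0, 40, 0], [0, 0, 0], -1],
  [[0, 40, 0], [0, 0, 0], -1],
  [[0, 40, 0], [0, 0, 0], -1],
  [[0, 40, 0], [0, 0, 0], -1],
  [[0, 30, 0], [0, 0, 0], -1],
  [[0, 18, 0], [0, 0, 0], -1],
  [[0, 0, -25], [0, 0, 0], -1],
  [[0, 0, -30], [0, 0, 0], -1],
  [[0, 0, -30], [0, 0, 0], -1],
  [[0, 0, -20], [0, 0, 0], -1],
  [[0, 0, -10], [0, 0, 0], -1],
  [[0, 0, 0], [0, 0, 0], -1],
  [[0, 0, 0], [0, 0, 0], -1],
])

```text
t: 9.5
eef_pos: [457.0, 119.2, 69.9]
tool_rot: [[-0.913, 0.408, 0.001], [0.408, 0.913, 0.0], [-0.001, 0.0, -1.0]]
ft_force: [0.4, -0.7, -0.6]
width: 48.4
grip_force: 31.3
```

```bash
python3 - <<'E'
from rig import *
from h import *
s=read_state();print(np.round(s["eef_pos"],1),np.round(s["ft_force"],1))
a=[]
for n in("scene","side","wrist"):
    c=capture(n);np.savez(f"{n}5.npz",**c)
    w={"scene":(200,120,100,120),"side":(180,110,100,120),"wrist":(156,130,200,240)}[n]
    u,v,ww,hh=w;a.append(cv2.resize(c["img"][v:v+hh,u:u+ww],(260,312),interpolation=cv2.INTER_CUBIC))
    P=cloud(c);x,y,z=P.transpose(2,0,1)
    q=P[(np.hypot(x-457,y-120)<26)&(z>22)&(z<60)&(c["img"].min(-1)>110)];print(n,len(q),np.round(np.percentile(q,[1,50,99],axis=0)).tolist() if len(q) else '')
cv2.imwrite("pics/place5.png",np.hstack(a)[:,:,::-1])
E
```

```text
[457.  119.2  69.9] [ 0.4 -0.7 -0.6]
scene 60 [[433.0, 95.0, 35.0], [448.0, 99.0, 47.0], [476.0, 121.0, 60.0]]
side 3 [[442.0, 98.0, 43.0], [443.0, 99.0, 47.0], [445.0, 100.0, 53.0]]
wrist 46 [[431.0, 119.0, 35.0], [445.0, 143.0, 44.0], [457.0, 146.0, 59.0]]
```

View pics/place5.png

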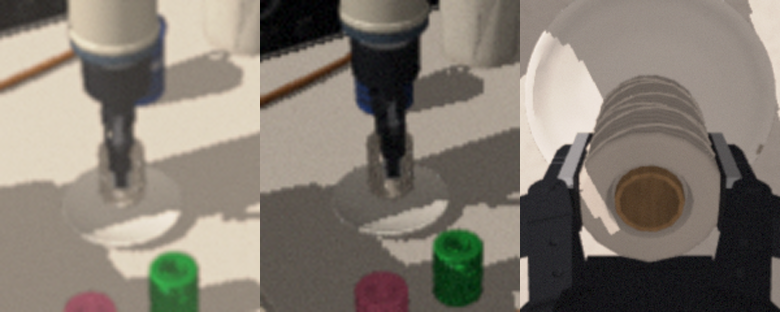

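The reel hangs upright and centred over the saucer, with a gap of about 20 mm. Now lower gently.

>>> send_rows([
  [[0, 0, -10], [0, 0, 0], -1],
  [[0, 0, -6], [0, 0, 0], -1],
  [[0, 0, -2], [0, 0, 0], -1],
  [[0, 0, 0], [0, 0, 0], -1],
  [[0, 0, 0], [0, 0, 0], -1],
])

```text
t: 10.28
eef_pos: [456.9, 119.0, 51.4]
tool_rot: [[-0.913, 0.408, 0.0], [0.408, 0.913, -0.0], [-0.0, 0.0, -1.0]]
ft_force: [0.4, -0.3, -1.1]
width: 48.3
grip_force: 31.3
```

>>> send_rows([
  [[0, 0, -1], [0, 0, 0], -1],
  [[0, 0, 0], [0, 0, 0], -1],
  [[0, 0, -1], [0, 0, 0], -1],
  [[0, 0, 0], [0, 0, 0], -1],
  [[0, 0, 0], [0, 0, 0], -1],
])

```text
t: 10.9
eef_pos: [456.8, 119.0, 49.3]
tool_rot: [[-0.913, 0.408, -0.0], [0.408, 0.913, -0.0], [0.0, -0.0, -1.0]]
ft_force: [0.0, 0.2, -0.6]
width: 48.2
grip_force: 31.3
```

>>> send_rows([
  [[0, 0, -1], [0, 0, 0], -1],
  [[0, 0, 0], [0, 0, 0], -1],
  [[0, 0, 0], [0, 0, 0], -1],
])

```text
t: 11.28
eef_pos: [456.9, 119.0, 48.4]
tool_rot: [[-0.913, 0.409, 0.0], [0.409, 0.913, 0.0], [-0.0, 0.0, -1.0]]
ft_force: [-0.7, 0.7, 4.0]
width: 48.0
grip_force: 31.6
```

>>> send_rows([
  [[0, 0, -1], [0, 0, 0], -1],
  [[0, 0, 0], [0, 0, 0], -1],
  [[0, 0, 0], [0, 0, 0], -1],
])

```text
t: 11.65
eef_pos: [456.9, 119.2, 48.1]
tool_rot: [[-0.913, 0.409, 0.001], [0.409, 0.913, 0.0], [-0.001, 0.001, -1.0]]
ft_force: [-4.6, 3.1, 26.2]
width: 48.7
grip_force: 33.6
```

Contact came at 48.4, exactly where predicted. I'll relieve the push, open slowly, then rise.

>>> send_rows([
  [[0, 0, 1], [0, 0, 0], -1],
  [[0, 0, 0], [0, 0, 0], -1],
  [[0, 0, 0], [0, 0, 0], 0.3],
  [[0, 0, 0], [0, 0, 0], 0.5],
  [[0, 0, 0], [0, 0, 0], 0.8],
  [[0, 0, 0], [0, 0, 0], 1],
  [[0, 0, 0], [0, 0, 0], 1],
  [[0, 0, 0], [0, 0, 0], 1],
  [[0, 0, 0], [0, 0, 0], 1],
])

```text
t: 12.78
eef_pos: [456.8, 119.0, 48.3]
tool_rot: [[-0.913, 0.408, 0.0], [0.408, 0.913, -0.0], [-0.0, 0.0, -1.0]]
ft_force: [0.7, -0.3, 1.3]
width: 85.4
grip_force: 0.0
```

>>> send_rows([
  [[0, 0, 15], [0, 0, 0], 1],
  [[0, 0, 25], [0, 0, 0], 1],
  [[0, 0, 30], [0, 0, 0], 1],
  [[0, 0, 30], [0, 0, 0], 1],
  [[0, 0, 30], [0, 0, 0], 1],
  [[-20, 0, 20], [0, 0, 0], 1],
  [[-20, -10, 20], [0, 0, 0], 1],
  [[0, 0, 0], [0, 0, 0], 1],
  [[0, 0, 0], [0, 0, 0], 1],
])

```text
t: 13.9
eef_pos: [417.2, 109.1, 218.1]
tool_rot: [[-0.913, 0.409, 0.0], [0.409, 0.913, 0.0], [-0.0, 0.0, -1.0]]
ft_force: [-1.3, -0.5, -0.5]
width: 85.7
grip_force: 0.0
```

```bash
python3 - <<'E'
from rig import *
from h import *
from scipy.optimize import least_squares
s=read_state();print(s["t"],np.round(s["eef_pos"],1),np.round(s["ft_force"],1))
a=[]
for n in("scene","side","wrist"):
    c=capture(n);np.savez(f"{n}6.npz",**c);P=cloud(c);x,y,z=P.transpose(2,0,1);r=np.hypot(x-457,y-119)
    q=P[(r<35)&(z>70)&(z<90)];print(n,'reel top',len(q),np.round(np.percentile(q,[2,98],axis=0).mean(0),1),'z',np.round(np.percentile(q[:,2],[10,50,90]),1))
    r2=np.hypot(x-457,y+184);q=P[(r2<15)&(z>100)&(z<135)];print('  spindle',len(q),np.round(np.median(q,0),1) if len(q) else '')
    if n=="wrist": cv2.imwrite("pics/w6.png",c["img"][:,:,::-1])
    near=np.hypot(x-457,y-120);m=((near<82)&(z>6.5)&(z<25)).astype(np.uint8)
    ct=max(cv2.findContours(m,0,cv2.CHAIN_APPROX_NONE)[0],key=cv2.contourArea)[:,0];q=P[ct[:,1],ct[:,0]];q=q[np.hypot(q[:,0]-457,q[:,1]-120)>60]
    f=least_squares(lambda c:np.hypot(*(q[:,:2]-c[:2]).T)-71,[456,120],loss='soft_l1',f_scale=1.5);print('  saucer',np.round(f.x,1))
E
```

```text
13.9 [417.2 109.1 218.1] [-1.3 -0.5 -0.5]
scene reel top 199 [456.2 118.5  78. ] z [74.2 80.6 83.1]
  spindle 38 [ 455.3 -185.6  114.2]
  saucer [456.8 121.3]
side reel top 172 [454.8 116.5  75.9] z [71.9 78.  80.4]
  spindle 41 [ 453.3 -187.1  111.1]
  saucer [455.1 119. ]
wrist reel top 1616 [456.4 118.9  76.2] z [75.  79.  80.1]
  spindle 7 [ 451.7 -183.8  117.2]
  saucer [456.4 119.8]
```

View pics/w6.png

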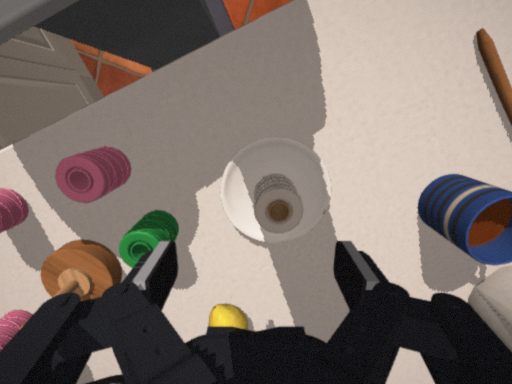

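The reel stands upright on the saucer centre (its top at z 79, px (278,210)), released. The spindle is still in its foot. Next, the spindle.

>>> send_rows([
  [[4, -25, 0], [0, 0, 0], 1],
  [[5, -38, 0], [0, 0, 0], 1],
  [[5, -38, 0], [0, 0, 0], 1],
  [[5, -38, 0], [0, 0, 0], 1],
  [[5, -38, 0], [0, 0, 0], 1],
  [[5, -38, 0], [0, 0, 0], 1],
  [[5, -38, 0], [0, 0, 0], 1],
  [[5, -30, -8], [0, 0, 0], 1],
  [[0.5, -10, -20], [0, 0, 0], 1],
  [[0, 0, -25], [0, 0, 0], 1],
  [[0, 0, -25], [0, 0, 0], 1],
  [[0, 0, -25], [0, 0, 0], 1],
  [[0, 0, -25], [0, 0, 0], 1],
  [[0, 0, -22], [0, 0, 0], 1],
  [[0, 0, 0], [0, 0, 0], 1],
  [[0, 0, 0], [0, 0, 0], 1],
])

```text
t: 16.05
eef_pos: [456.6, -184.1, 68.6]
tool_rot: [[-0.913, 0.408, 0.0], [0.408, 0.913, -0.0], [-0.0, -0.0, -1.0]]
ft_force: [0.3, 0.4, 0.2]
width: 84.6
grip_force: 0.0
```

>>> send_rows([
  [[0, 0, 0], [0, 0, 0], 0.5],
  [[0, 0, 0], [0, 0, 0], 0],
  [[0, 0, 0], [0, 0, 0], -0.4],
  [[0, 0, 0], [0, 0, 0], -0.6],
  [[0, 0, 0], [0, 0, 0], -1],
  [[0, 0, 0], [0, 0, 0], -1],
  [[0, 0, 0], [0, 0, 0], -1],
  [[0, 0, 0], [0, 0, 0], -1],
  [[0, 0, 0], [0, 0, 0], -1],
], squeeze=60)

```text
t: 17.18
eef_pos: [456.3, -184.0, 68.3]
tool_rot: [[-0.913, 0.409, 0.0], [0.409, 0.913, 0.0], [-0.0, 0.0, -1.0]]
ft_force: [2.7, 3.2, 2.1]
width: 12.4
grip_force: 58.4
```

>>> send_rows([
  [[0, 0, 4], [0, 0, 0], -1],
  [[0, 0, 8], [0, 0, 0], -1],
  [[0, 0, 10], [0, 0, 0], -1],
  [[0, 0, 20], [0, 0, 0], -1],
  [[0, 0, 30], [0, 0, 0], -1],
  [[0, 0, 40], [0, 0, 0], -1],
  [[0, 0, 40], [0, 0, 0], -1],
  [[0, 0, 40], [0, 0, 0], -1],
  [[0, 0, 0], [0, 0, 0], -1],
  [[0, 0, 0], [0, 0, 0], -1],
])

```text
t: 18.42
eef_pos: [455.8, -183.9, 260.3]
tool_rot: [[-0.913, 0.409, -0.0], [0.409, 0.913, -0.0], [0.0, -0.0, -1.0]]
ft_force: [-0.2, -0.8, -0.1]
width: 12.6
grip_force: 58.4
```

```bash
python3 - <<'E'
from rig import *
from h import *
s=read_state();print(s["t"],np.round(s["eef_pos"],1),np.round(s["joint_pos"],1),np.round(s["ft_force"],1))
a=[]
for n,(u,v,w,h) in (("scene",(220,100,120,180)),("side",(220,80,120,180)),("wrist",(136,84,200,300))):
    c=capture(n);np.savez(f"{n}7.npz",**c);a.append(cv2.resize(c["img"][v:v+h,u:u+w],(260,390),interpolation=cv2.INTER_CUBIC))
cv2.imwrite("pics/lift7.png",np.hstack(a)[:,:,::-1])
E
```

```text
18.425 [ 455.8 -183.9  260.3] [-28.9  16.2  93.7  -0.   70.  -94.8] [-0.2 -0.8 -0.1]
```

View pics/lift7.png

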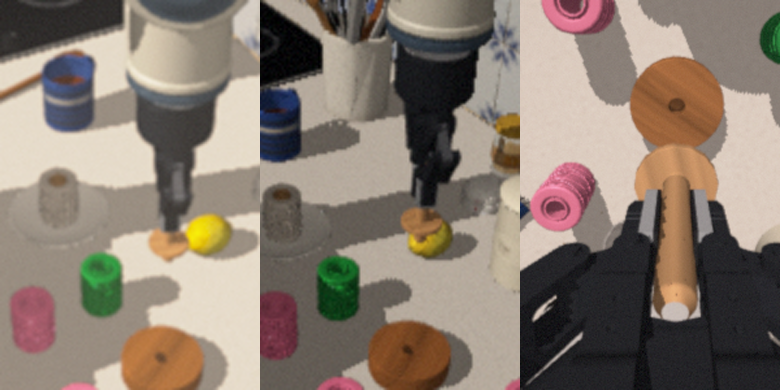

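The spindle is drawn right out and held straight, its collar free of the foot (empty hole at px (676,105) in the crop). Now I'll tilt it outward in the arm's plane while rising, in two halves to watch the joints.

>>> send_rows([
  [[9, -5, 12], [-3.4, -6.1, 0], -1],
  [[9, -5, 12], [-3.4, -6.1, 0], -1],
  [[9, -5, 12], [-3.4, -6.1, 0], -1],
  [[9, -5, 12], [-3.4, -6.1, 0], -1],
  [[9, -5, 12], [-3.4, -6.1, 0], -1],
  [[0, 0, 0], [0, 0, 0], -1],
  [[0, 0, 0], [0, 0, 0], -1],
])

```text
t: 19.45
eef_pos: [501.2, -209.0, 319.7]
tool_rot: [[-0.758, 0.422, 0.498], [0.322, 0.905, -0.277], [-0.567, -0.05, -0.822]]
ft_force: [0.3, 1.1, -0.4]
width: 12.7
grip_force: 58.4
```

```bash
python3 - <<'E'
from rig import *
import numpy as np
s=read_state();print(s["t"],np.round(s["eef_pos"],1),np.round(s["joint_pos"],1),np.round(s["tool_rot"],2).tolist())
E
```

```text
19.45 [ 501.2 -209.   319.7] [-28.8   4.7 109.   -0.3  31.5 -94.5] [[-0.76, 0.42, 0.5], [0.32, 0.91, -0.28], [-0.57, -0.05, -0.82]]
```

>>> send_rows([
  [[6, -3, 22], [-2.4, -4.4, 0], -1],
  [[6, -3, 22], [-2.4, -4.4, 0], -1],
  [[6, -3, 22], [-2.4, -4.4, 0], -1],
  [[6, -3, 22], [-2.4, -4.4, 0], -1],
  [[0, 0, 0], [0, 0, 0], -1],
  [[0, 0, 0], [0, 0, 0], -1],
])

```text
t: 20.2
eef_pos: [525.3, -221.1, 407.3]
tool_rot: [[-0.544, 0.441, 0.714], [0.205, 0.895, -0.396], [-0.814, -0.068, -0.577]]
ft_force: [0.1, -0.3, -1.0]
width: 12.6
grip_force: 58.4
```

```bash
python3 - <<'E'
from rig import *
import numpy as np
s=read_state();print(s["t"],np.round(s["eef_pos"],1),np.round(s["joint_pos"],1),np.degrees(np.arccos(-s["tool_rot"][2][2])))
E
```

```text
20.2 [ 525.3 -221.1  407.3] [-28.7  -0.9 113.6  -1.1  12.5 -93.5] 54.75990684276646
```

Joint 5 nears its lower limit, so the forearm must rise, which needs clearance from the cabinets. I'll swing right about the base first, then rise and finish the tilt.

>>> send_rows([
  [[-22, -47, 0], [0, 0, -5], -1],
  [[-25, -43, 0], [0, 0, -5], -1],
  [[-29, -40, 0], [0, 0, -5], -1],
  [[-32, -38, 0], [0, 0, -5], -1],
  [[-35, -35, 0], [0, 0, -5], -1],
  [[-38, -32, 0], [0, 0, -5], -1],
  [[0, 0, 0], [0, 0, 0], -1],
  [[0, 0, 20], [0, 0, 0], -1],
  [[0, 0, 20], [0, 0, 0], -1],
  [[0, 0, 25], [-1.7, -1, 0], -1],
  [[0, 0, 25], [-1.7, -1, 0], -1],
  [[0, 0, 25], [-1.7, -1, 0], -1],
  [[0, 0, 0], [0, 0, 0], -1],
  [[0, 0, 0], [0, 0, 0], -1],
])

```text
t: 21.95
eef_pos: [344.2, -455.8, 522.6]
tool_rot: [[-0.323, 0.833, 0.45], [0.373, 0.548, -0.748], [-0.87, -0.074, -0.488]]
ft_force: [-1.2, 0.1, -1.5]
width: 12.4
grip_force: 58.6
```

```bash
python3 - <<'E'
from rig import *
import numpy as np
s=read_state();print(s["t"],np.round(s["eef_pos"],1),np.round(s["joint_pos"],1),np.degrees(np.arccos(-s["tool_rot"][2][2])))
E
```

```text
21.95 [ 344.2 -455.8  522.6] [-58.9  -8.1 105.3  -0.4  22.  -94.5] 60.81899983358807
```

>>> send_rows([
  [[0, 0, 22], [-2.6, -1.5, 0], -1],
  [[0, 0, 22], [-2.6, -1.5, 0], -1],
  [[0, 0, 22], [-2.6, -1.5, 0], -1],
  [[0, 0, 22], [-2.6, -1.5, 0], -1],
  [[0, 0, 22], [-2.6, -1.5, 0], -1],
  [[0, 0, 0], [0, 0, 0], -1],
  [[0, 0, 0], [0, 0, 0], -1],
  [[0, 0, 0], [0, 0, 0], -1],
  [[0, 0, 0], [0, 0, 0], -1],
])

```text
t: 23.08
eef_pos: [344.3, -456.1, 632.8]
tool_rot: [[-0.202, 0.843, 0.498], [0.163, 0.53, -0.832], [-0.966, -0.087, -0.245]]
ft_force: [0.1, 0.0, -1.5]
width: 12.6
grip_force: 58.7
```

```bash
python3 - <<'E'
from rig import *
from h import *
s=read_state();print(s["t"],np.round(s["eef_pos"],1),np.round(s["joint_pos"],1),np.degrees(np.arccos(-s["tool_rot"][2][2])),np.round(s["joint_velocities"],2))
a=[]
for n in("scene","wrist"):
    c=capture(n);np.savez(f"{n}8.npz",**c);a.append(cv2.resize(c["img"],(400,300),interpolation=cv2.INTER_AREA))
    P=cloud(c);x,y,z=P.transpose(2,0,1)
    q=P[(np.hypot(x-457,y-119)<35)&(z>70)&(z<90)]
    if len(q):print(n,'reel top',len(q),np.round(np.percentile(q,[2,98],axis=0).mean(0),1))
cv2.imwrite("pics/end8.png",np.hstack(a)[:,:,::-1])
E
```

```text
23.075 [ 344.3 -456.1  632.8] [-58.7 -12.6 103.9  -1.7  12.9 -93.3] 75.84211753382738 [-0.05 -0.17 -0.1   0.02 -0.12 -0.01]
scene reel top 205 [456.3 117.7  77.9]
```

View pics/end8.png

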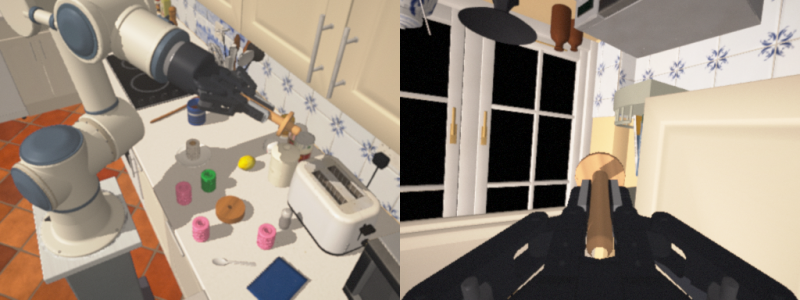

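The left tile shows the spindle held firmly in line with the fingers, 14° off level and about 0.6 m up, with the collar at about (285,130). The reel still stands on the saucer at (192,150) and the bystanders look undisturbed. Handing in.

```bash
python3 -c "
from rig import *
print(close_job())"
```

```text
the job is handed in; nothing more can be done
None
```

I handed the job in at about 23 s with the reel upright in the middle of the saucer and the spindle held still, about 14° off level and 0.6 m above the worktop; the hand-in returned no verdict.

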